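# Put the mixed-up rock cores back in their own dishes

### The job

The three rock cores stand in one another's dishes. Put each core upright in the dish of the same colour as the paint dot on its top, and let go, parking a core on the empty black rubber pad on the way, since a dish holds only one. Set the cores down rather than dropping them, never stand one on the bare gritty bench or tip one over, and leave the stones and the brush where they are.

Things in the scene. Friction and masses are not known exactly. Their poses are not given: they have to be found in the camera images.
- core_red: Loose pale grey limestone core with a round red paint dot (32 mm across) on its top end and a red band round it near the top. Plain cylinder 42 mm in diameter, 84 mm tall, about 0.3 kg, standing upright. Origin at the centre of its underside, z along the cylinder, up.
- core_yellow: Loose almost black basalt core with a round yellow paint dot (32 mm across) on its top end and a yellow band round it near the top. Plain cylinder 42 mm in diameter, 84 mm tall, about 0.3 kg, standing upright. Origin at the centre of its underside, z along the cylinder, up.
- core_blue: Loose buff-pink sandstone core with a round blue paint dot (32 mm across) on its top end and a blue band round it near the top. Plain cylinder 42 mm in diameter, 84 mm tall, about 0.3 kg, standing upright. Origin at the centre of its underside, z along the cylinder, up.
- dish_red: Shallow round red dish fixed to the bench: 84 mm outside diameter, flat floor 70 mm across lying 8 mm above the bench, rim 14 mm high above the bench. It holds one core. Home of the core with the red dot. Origin at its centre on the bench, z up. At the start another core stands in it.
- dish_yellow: Shallow round yellow dish fixed to the bench: 84 mm outside diameter, flat floor 70 mm across lying 8 mm above the bench, rim 14 mm high above the bench. It holds one core. Home of the core with the yellow dot. Origin at its centre on the bench, z up. At the start another core stands in it.
- dish_blue: Shallow round blue dish fixed to the bench: 84 mm outside diameter, flat floor 70 mm across lying 8 mm above the bench, rim 14 mm high above the bench. It holds one core. Home of the core with the blue dot. Origin at its centre on the bench, z up. At the start another core stands in it.
- pad: Flat round black rubber pad fixed to the bench, 90 mm in diameter, top 8 mm above the bench, empty at the start. Origin at its centre on the bench, z up.
- rock_green: Loose grey-green rough stone, about 85 x 75 x 55 mm, to be left alone. Origin under its centre, on the bench.
- rock_tan: Loose tan rough stone, about 90 x 75 x 50 mm, to be left alone. Origin under its centre, on the bench.
- brush: Loose cleaning brush lying on the bench to the right of the dishes, to be left alone. Origin under its middle, on the bench; it lies along its own x.
Not all that is in view belongs to the job. Of the things that look like the pad, take the one that is farthest to the robot's left at the start.

How it is judged:
On the way:
1. one of the cores stands on the black pad, let go (((horizontal distance between core_red and pad below 0.042 m and height (world z) of core_red below 0.012 m and angle between core_red's own z axis and vertical below 0.1 rad and contact force between the fingers and core_red below 0.1 N) or (horizontal distance between core_yellow and pad below 0.042 m and height (world z) of core_yellow below 0.012 m and angle between core_yellow's own z axis and vertical below 0.1 rad and contact force between the fingers and core_yellow below 0.1 N) or (horizontal distance between core_blue and pad below 0.042 m and height (world z) of core_blue below 0.012 m and angle between core_blue's own z axis and vertical below 0.1 rad and contact force between the fingers and core_blue below 0.1 N))), for 0.2 s.
At the end, for the whole second after the job is handed in: Each core stands upright (within 0.1 rad) on the floor of the dish of its own colour, its axis within 16 mm of the dish's centre, released and at rest (horizontal distance between core_red and dish_red below 0.016 m and height (world z) of each of core_red, core_yellow, core_blue below 0.012 m and angle between each of core_red, core_yellow, core_blue's own z axis and vertical below 0.1 rad and linear speed of each of core_red, core_yellow, core_blue below 0.03 m/s and contact force between the fingers and core_red below 0.1 N and horizontal distance between core_yellow and dish_yellow below 0.016 m and contact force between the fingers and core_yellow below 0.1 N and horizontal distance between core_blue and dish_blue below 0.016 m and contact force between the fingers and core_blue below 0.1 N); the robot touches nothing.
It fails at once if a core is tipped over (more than 35 degrees from upright) (angle between any of core_red, core_yellow, core_blue's own z axis and vertical above 0.61 rad).
It fails at once if a core is set on the bare bench (height (world z) of any of core_red, core_yellow, core_blue below 0.004 m).
It fails at once if a core is dropped: faster than 0.7 m/s (a fall of 25 mm) with no finger on it ((linear speed of core_red above 0.7 m/s and contact force between the fingers and core_red below 0.05 N) or (linear speed of core_yellow above 0.7 m/s and contact force between the fingers and core_yellow below 0.05 N) or (linear speed of core_blue above 0.7 m/s and contact force between the fingers and core_blue below 0.05 N)).
It fails at once if a stone or the brush is moved more than 25 mm (distance of any of rock_green, rock_tan, brush from where it was at the start of the episode above 0.025 m).
It also fails if it takes over 106 s, if anything falls off the work surface, if the arm or the gripper's body presses on something with over 40 N, if the wrist force passes 120 N, or if a joint passes its speed limit or range.

### The arm

A 6-joint arm with a two-finger parallel gripper is mounted at the origin on the work surface. World frame = base frame: x ahead of the robot, y to its left, z up, the work surface at z = 0. Lengths are in m, angles in rad, forces in N, time in s.
With the tool pointing down it reaches from about 0.375 to 0.975 m from the base axis. Payload 3.8 kg.
Tool frame: the origin (TCP) lies at the very end of the fingers, on their centre line; the grasp point (between the pads) lies bot.grasp_offset behind it (bot.grasp_offset is the distance from the TCP to the grasp point, in m); y points along the fingers, x is the direction in which the jaws open and shut, and the axes are right-handed (so a half turn about y gives the same grasp; the last joint's range is limited). The gripper opens to 85 mm and grips with 20 to 120 N. Pads are 22 mm wide; open, the fingers measure 114 mm over their backs; the gripper's body (76 mm by 85 mm) begins 54 mm behind the grasp point. The pads swing forward as they close: fully open they stand 13 mm farther back than shut.
Start: joints at [-1.229, 0.264, 1.604, -0, 1.274, -0.037], TCP at [0.25, -0.627, 0.231] pointing down, gripper open.
Joint ranges: [-2.63, 2.63], [-0.94, 2.18], [0.31, 2.57], [-1.31, 4.45], [0, 2.66], [-2.55, 2.55]. Speed limits (rad/s): [2.57, 2.57, 3.14, 3.14, 3.14, 3.14].

### API

Orientations are given as a rotation vector (axis times angle).
In Python, from workcell import sensors, read_camera, job, bot gives the robot as it stands.
- The arm moves only by the tool arm_command, never from a script. Its argument "deltas" is a list of rows, each a list of 4 numbers: the shift along the tool's x, y, z in m, then the turn about the tool's y in rad. A call has 1 to 20 rows; each row shifts and turns the commanded pose from where the row before left it, along the tool's axes as they then stand; what a row does not reach is not made up. A row lasts 1/8 s, in which the tool goes at most 62.5 mm and 10.7 degrees, less where a joint would pass 70% of its speed; a pose out of reach is approached as far as the arm can. A call is refused whole if a number of a shift passes 0.0625 or a number of a turn 0.188, either way. A call with a gripper value outside its range is refused whole. "fingers" is the finger opening in m, from 0 to 0.0854, set as the call begins (left out, the last holds). The fingers move at their own pace and stop on an object; "newtons" is the grip in N (left out, the last holds). Time passes only in rows, so rows that do not move let the fingers close. It gives the time, the measured TCP pose, the force and the opening at its end, in the units of the state.
- sensors.read_state(): the state, without advancing time (a new reading comes with each control period).
- read_camera(name): name is "side" or "top" or "wrist"; returns a dict with "color" (400x640x3 uint8, red, green, blue), "vfov" (degrees; the focal length in pixels is half the picture's height over the tangent of half this angle, whatever the lens; pixels are square), "cx", "cy" (the principal point, pixels), "R" (3x3) and "t" (3): a world point X has camera coordinates R X + t; the wrist camera has in their place "T_tool_cam" (4x4, takes a point from camera to tool coordinates, whose origin is the TCP and whose axes are the tool frame's). Camera axes: x right, y down, z forward; pixel columns grow to the right and rows downward; lengths in m; the calibration is good to about 2 mm. The wrist camera is an equidistant fisheye: a pixel r from the principal point sees the ray r / f radians off the axis. A picture is of the moment at which its call begins: read the wrist's pose just before it. There is no depth.
- job.finish_job(): hands the job in, once; it reports no verdict.
The state is a dict: "time": time; "q": joint angles; "joint_vel": joint speeds; "joint_torque": joint torques, N m; "tool_pos": TCP position; "tcp_rot": TCP orientation; "wrist_force": force on the tool from outside, world axes, zero at the start; "torque": the same for the moment, N m; "width": opening from 0.0 (shut) to 1.0 (fully open).
Only numpy, scipy, OpenCV 4.12 (cv2) and the standard library are available. Lean on these libraries where they do the work, as an engineer would, in place of code of your own. Each camera call takes 0.05 s, during which the arm holds its last target.

## Working session

There is one attempt and no reset: what is moved stays moved. The work goes in short steps, Python scripts to look and compute and a tool call to move; the robot and the scene stay as the last step left them, time stands still between calls to the robot, and variables do not carry over. Pictures are saved under pics/ and viewed, and the job is handed in when it is done.

Besides the shell and the picture viewer there is one more tool, called as a command line: name --pt "numbers of a row" for each row, then --argument value for the rest. arm_command: Moves the arm, as the interface text tells. Its arguments: {"type":"object","properties":{"deltas":{"type":"array"},"fingers":{"type":"number"},"newtons":{"type":"number"}},"required":["deltas"]}

```bash
mkdir -p pics; ls; python3 - <<'E'
from workcell import sensors, read_camera, job, bot
import cv2
print(sensors.read_state()); print(bot.grasp_offset)
for n in ("top","side","wrist"):
    c=read_camera(n); cv2.imwrite(f"pics/{n}0.png",c["color"][:,:,::-1])
    print(n,{k:v for k,v in c.items() if k!="color"})
E
```

```text
pics
{'time': 0.0, 'q': array([-1.22889771e+00,  2.64754280e-01,  1.60539189e+00,  1.17826354e-05,
        1.27369070e+00, -3.68981768e-02]), 'joint_vel': array([ 0.00015391, -0.00083523,  0.00082966, -0.00147989,  0.00041178,
       -0.00212623]), 'joint_torque': array([-2.85460419e-04, -5.15112269e+01, -3.67309177e+01, -5.21124025e-05,
        1.30571725e-02,  7.18344424e-07]), 'tool_pos': array([ 0.24937278, -0.62645359,  0.2299516 ]), 'tcp_rot': array([-1.36355285,  0.92710832, -0.92413544]), 'wrist_force': array([-0.40137752, -0.10576086,  0.68800473]), 'torque': array([-0.01270999,  0.02180708, -0.10166131]), 'width': 1.0020468095025667}
0.0187
top {'vfov': 48.52526233110348, 'cx': 315.7897702909089, 'cy': 196.73741487602604, 'R': array([[ 0.01877137, -0.99979596, -0.00746164],
       [-0.98996727, -0.01754047, -0.14020394],
       [ 0.14004446,  0.0100186 , -0.99009453]]), 't': array([-0.05591019,  0.61000305,  0.99829744])}
side {'vfov': 51.531666126627904, 'cx': 315.4520806645556, 'cy': 199.1600103861094, 'R': array([[-0.75066916, -0.66067768,  0.00090276],
       [-0.40998544,  0.46475756, -0.78480083],
       [ 0.51808083, -0.5894959 , -0.6197474 ]]), 't': array([0.43647438, 0.32033069, 0.60844368])}
wrist {'vfov': 65.70646984690485, 'cx': 312.7860076511014, 'cy': 196.58926887131986, 'T_tool_cam': array([[ 9.99999575e-01,  2.53678107e-04, -8.86597569e-04,
         4.56745309e-04],
       [ 9.22085855e-04, -2.88472096e-01,  9.57487859e-01,
        -1.41264790e-01],
       [-1.28649517e-05, -9.57488269e-01, -2.88472207e-01,
         7.43741073e-02],
       [ 0.00000000e+00,  0.00000000e+00,  0.00000000e+00,
         1.00000000e+00]])}
```

View pics/top0.png

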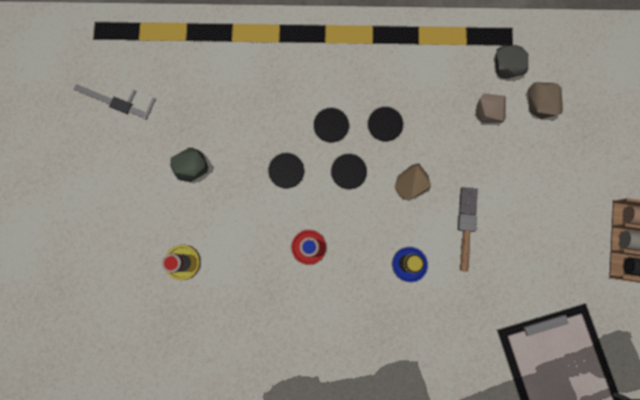

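View pics/side0.png

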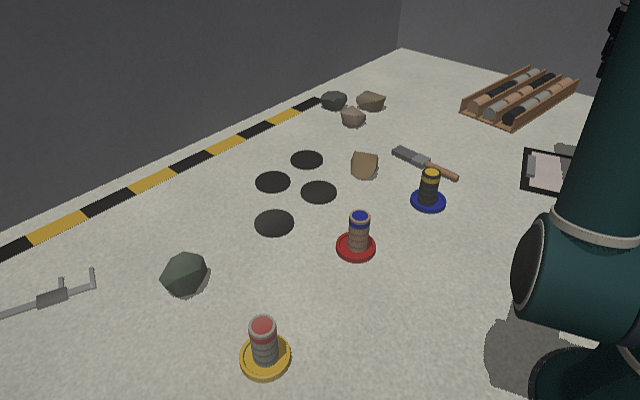

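The leftmost of the black discs, at top-camera (286,170), is the candidate pad; the others are at (331,125), (385,124) and (348,171). The red-dot core is in the yellow dish (172,263), blue-dot in red (309,247) and yellow-dot in blue (412,264). Next I'll measure with both fixed cameras.

```bash
cat > h.py <<'E'
import numpy as np, cv2
from scipy.optimize import least_squares
from scipy.spatial.transform import Rotation as Rn
def K(c):
    f=c["color"].shape[0]/2/np.tan(np.radians(c["vfov"])/2)
    return np.array([[f,0,c["cx"]],[0,f,c["cy"]],[0,0,1]])
def ray2z(c,pts,z):
    pts=np.atleast_2d(pts).astype(float)
    d=np.c_[pts,np.ones(len(pts))]@np.linalg.inv(K(c)).T@c["R"]
    o=-c["R"].T@c["t"]
    return o+d*((z-o[2])/d[:,2])[:,None]
def proj(c,X):
    p=(np.atleast_2d(X)@c["R"].T+c["t"])@K(c).T
    return p[:,:2]/p[:,2:]
def masks(img):
    h=cv2.cvtColor(img,cv2.COLOR_RGB2HSV); H,S,V=[h[:,:,i].astype(int) for i in range(3)]
    return dict(red=((H<8)|(H>172))&(S>120)&(V>80), yellow=(H>18)&(H<34)&(S>120)&(V>80), blue=(H>105)&(H<130)&(S>120)&(V>60), black=(V<45)&(S<90))
def blobs(m,amin):
    n,l,s,ce=cv2.connectedComponentsWithStats(m.astype(np.uint8),connectivity=8)
    return [(i,s[i],ce[i],l==i) for i in range(1,n) if s[i][4]>=amin]
def circ(P):
    r=least_squares(lambda p:np.hypot(P[:,0]-p[0],P[:,1]-p[1])-p[2],[*P[:,:2].mean(0),.04],loss="soft_l1",f_scale=.001)
    return r.x
E
python3 - <<'E'
from workcell import *
from workcell import read_camera
from h import *
for n in("top","side"):
    c=read_camera(n); M=masks(c["color"])
    for k,m in M.items():
        for i,s,ce,b in blobs(m,25):
            if s[3]>150 or s[2]>150: continue
            cn=max(cv2.findContours(b.astype(np.uint8),0,2)[0],key=cv2.contourArea)
            hull=cv2.convexHull(cn)[:,0]
            out=[]
            for z in (.008,.014,.092):
                P=ray2z(c,hull,z); 
                if len(P)>4: out.append(np.round(circ(P)*1000,1).tolist())
            print(n,k,s.tolist(),ce.round(1).tolist(),out)
E
```

```text
top red [292, 230, 33, 34, 570] [307.7, 246.8] [[495.1, -28.8, 40.0], [494.9, -28.9, 39.8], [492.7, -30.8, 36.9]]
top red [164, 256, 14, 14, 146] [170.2, 262.7] [[451.1, 299.0, 15.7], [451.2, 297.0, 15.6], [452.2, 271.1, 14.5]]
top yellow [139, 23, 48, 17, 788] [162.3, 31.2] [[1035.3, 357.4, 62.3], [1032.1, 355.1, 62.0], [990.3, 324.9, 57.4]]
top yellow [232, 25, 48, 17, 789] [255.8, 32.7] [[1041.9, 119.0, 62.4], [1038.6, 118.0, 62.0], [996.5, 105.3, 57.5]]
top yellow [325, 26, 48, 17, 811] [348.6, 34.0] [[1038.4, -120.1, 62.9], [1035.1, -119.8, 62.5], [993.2, -115.0, 57.9]]
top yellow [418, 27, 49, 17, 808] [441.8, 35.2] [[1035.6, -358.6, 63.0], [1032.4, -356.9, 62.7], [990.6, -334.7, 58.0]]
top yellow [169, 245, 31, 35, 508] [186.1, 261.6] [[453.3, 271.3, 40.5], [453.4, 269.5, 40.3], [454.3, 245.6, 37.3]]
top yellow [407, 256, 16, 15, 191] [414.4, 263.1] [[461.0, -281.2, 18.0], [461.0, -279.9, 17.9], [461.3, -263.4, 16.6]]
top blue [303, 241, 12, 12, 120] [308.6, 246.6] [[495.3, -29.8, 14.3], [495.1, -29.9, 14.2], [492.9, -31.8, 13.1]]
top blue [393, 248, 34, 33, 528] [408.1, 265.0
[... 5055 characters left out ...]
de black [0, 236, 33, 26, 416] [14.1, 247.9] [[1023.7, 451.3, 32.3], [1015.2, 451.7, 32.0], [904.6, 457.6, 28.0]]
side black [513, 272, 52, 57, 568] [536.0, 311.3] [[161.1, -144.0, 64.2], [160.9, -137.8, 63.6], [158.6, -57.1, 55.6]]
side black [613, 311, 27, 41, 350] [629.9, 336.6] [[58.8, -183.1, 69.6], [59.6, -176.5, 68.9], [70.0, -90.9, 59.9]]
side black [562, 323, 11, 8, 27] [566.7, 326.8] [[96.7, -108.7, 10.4], [97.1, -102.8, 10.3], [103.1, -26.5, 9.0]]
side black [568, 347, 28, 8, 90] [579.5, 349.5] [[105.4, -113.3, 56.8], [105.9, -107.5, 56.4], [-99055.4, 83958.7, 129909.3]]
side black [528, 348, 40, 52, 443] [540.1, 371.5] [[12.1, 5.5, 103.9], [13.4, 10.2, 102.8], [30.3, 72.2, 89.4]]
```

```bash
python3 - <<'E'
from workcell import sensors, read_camera
from h import *
s=sensors.read_state(); print(np.round(Rn.from_rotvec(s["tcp_rot"]).as_matrix(),3))
c=read_camera("top"); im=c["color"][:,:,::-1]
for nm,x,y,z,r in [("p",.680,.030,.008,.045),("r",.495,-.029,.014,.042),("y",.4535,.2695,.014,.042),("b",.4587,-.2685,.014,.042)]:
    a=np.linspace(0,2*np.pi,60)
    P=proj(c,np.c_[x+r*np.cos(a),y+r*np.sin(a),0*a+z])
    cv2.imwrite(f"pics/_{nm}.png",im)
    ctr=proj(c,[[x,y,z]])[0].astype(int)
    o=ctr-40; cr=cv2.resize(im[o[1]:o[1]+80,o[0]:o[0]+80],(390,290) if 0 else (300,300),interpolation=cv2.INTER_NEAREST)
    cv2.polylines(cr,[((P-o+.5)*3.75).astype(int)],True,(0,255,0),1)
    globals()[nm+"_"]=cr
cv2.imwrite("pics/crop1.png",np.vstack([np.hstack([p_,r_]),np.hstack([y_,b_])]))
E
```

```text
[[ 0.37  -0.     0.929]
 [-0.929  0.001  0.37 ]
 [-0.001 -1.     0.   ]]
```

View pics/crop1.png

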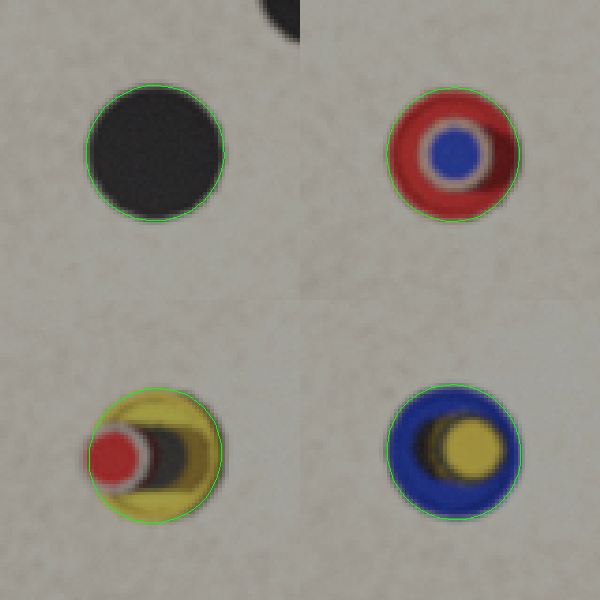

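The crop confirms it: a plain black disc of about 90 mm, with the model circles fitting the pad and all three dishes. The plan is blue core to pad, red to red, yellow to yellow, then blue to blue. First I turn the tool so that its x is world +x and its z is world +y, and go above the blue core.

arm_command --pt "0 0 0 -0.17" --pt "0 0 0 -0.17" --pt "0 0 0 -0.17" --pt "0 0 0 -0.17" --pt "0 0 0 -0.17" --pt "0 0 0 -0.17" --pt "0 0 0 -0.172" --pt "0.0187 0 0.0457 0" --pt "0.0187 0 0.0457 0" --pt "0.0187 0 0.0457 0" --pt "0.0187 0 0.0457 0" --pt "0.0187 0 0.0457 0" --pt "0.0187 0 0.0457 0" --pt "0.0187 0 0.0457 0" --pt "0.0187 0 0.0457 0" --pt "0.0187 0 0.0457 0" --pt "0.0187 0 0.0457 0" --pt "0.0187 0 0.0457 0" --pt "0.0187 0 0.0457 0" --pt "0.0187 0 0.0457 0" --fingers 0.0854 --newtons 40

```text
time: 2.8
tool_pos: [0.4932, -0.0315, 0.2316]
tcp_rot: [-1.571, -0.001, -0.001]
wrist_force: [1.0, -0.0, -1.3]
width: 0.999
```

```bash
cat > st.py <<'E'
from workcell import sensors, read_camera
from h import *
def st():
    s=sensors.read_state(); R=Rn.from_rotvec(s["tcp_rot"]).as_matrix()
    print("t",round(s["time"],2),"p",np.round(s["tool_pos"],4),"R",np.round(R,3).tolist(),"w",round(s["width"],3),"F",np.round(s["wrist_force"],1),"q",np.round(s["q"],2))
    return s,R
def wrist(fn,targets):
    s,R=st(); c=read_camera("wrist"); im=c["color"][:,:,::-1].copy()
    f=200/np.tan(np.radians(c["vfov"])/2); T=np.linalg.inv(c["T_tool_cam"])
    for X in targets:
        p=T[:3,:3]@(R.T@(np.array(X)-s["tool_pos"]))+T[:3,3]
        th=np.arctan2(np.hypot(p[0],p[1]),p[2]); u=p[:2]/np.hypot(p[0],p[1])*f*th+[c["cx"],c["cy"]]
        print(X,u.round(0)); cv2.drawMarker(im,tuple(int(v) for v in u.round()),(0,255,0),0,14,1)
    cv2.imwrite(fn,im)
E
python3 -c "
from st import *
wrist('pics/w1.png',[(.4923,-.0316,.092),(.495,-.029,.008)])"
```

```text
t 2.8 p [ 0.4932 -0.0315  0.2316] R [[1.0, 0.001, -0.0], [0.0, -0.0, 1.0], [0.001, -1.0, -0.0]] w 0.999 F [ 1.  -0.  -1.3] q [-0.11 -0.08  1.98 -0.    1.24 -0.11]
(0.4923, -0.0316, 0.092) [311. 185.]
(0.495, -0.029, 0.008) [313. 166.]
```

View pics/w1.png

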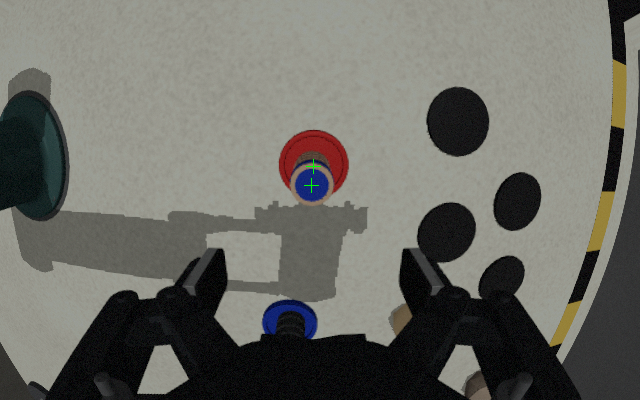

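The wrist view agrees: the predicted markers fall on the blue dot (311,185) and the red dish (313,166). Descending to grasp.

arm_command --pt "-0.001 0.04 0 0" --pt "0 0.04 0 0" --pt "0 0.04 0 0" --pt "0 0.035 0 0" --pt "0 0.025 0 0" --pt "0 0.01 0 0" --pt "0 0 0 0" --pt "0 0 0 0"

```text
time: 3.85
tool_pos: [0.4929, -0.0332, 0.0426]
tcp_rot: [-1.571, -0.002, -0.002]
wrist_force: [-0.2, -0.2, -0.1]
width: 1.003
```

arm_command --pt "0 0 0 0" --pt "0 0 0 0" --pt "0 0 0 0" --pt "0 0 0 0" --pt "0 0 0 0" --pt "0 0 0 0" --pt "0 0 0 0" --pt "0 0 0 0" --fingers 0.02 --newtons 40

```text
time: 4.85
tool_pos: [0.4921, -0.0331, 0.042]
tcp_rot: [-1.571, -0.001, -0.0]
wrist_force: [-2.8, -0.2, 5.3]
width: 0.484
```

arm_command --pt "0 -0.01 0 0" --pt "0 -0.025 0 0" --pt "0 -0.035 0 0" --pt "0 -0.03 0 0" --pt "0 -0.015 0 0" --pt "0.01 0 0.003 0" --pt "0.025 0 0.008 0" --pt "0.035 0 0.012 0" --pt "0.04 0 0.013 0" --pt "0.04 0 0.013 0" --pt "0.025 0 0.009 0" --pt "0.012 0 0.004 0" --pt "0 0 0 0" --pt "0 0.02 0 0" --pt "0 0.03 0 0" --pt "0 0.03 0 0" --pt "0 0.02 0 0" --pt "0 0.008 0 0" --pt "0 0 0 0" --pt "0 0 0 0"

```text
time: 7.35
tool_pos: [0.6799, 0.029, 0.0498]
tcp_rot: [-1.571, -0.002, -0.002]
wrist_force: [0.2, 0.3, -4.0]
width: 0.483
```

```bash
python3 -c "
from st import *
wrist('pics/w2.png',[(.680,.030,.092),(.68,.03,.008)])
cv2.imwrite('pics/s2.png',read_camera('side')['color'][:,:,::-1])"
```

```text
t 7.35 p [0.6799 0.029  0.0498] R [[1.0, 0.003, 0.0], [-0.0, 0.0, 1.0], [0.003, -1.0, 0.0]] w 0.483 F [ 0.2  0.3 -4. ] q [0.01 0.43 1.74 0.   0.97 0.01]
(0.68, 0.03, 0.092) [311. 302.]
(0.68, 0.03, 0.008) [311. 223.]
```

View pics/w2.png

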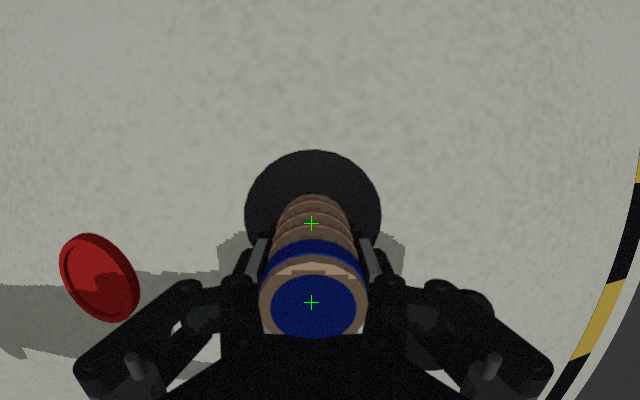

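View pics/s2.png

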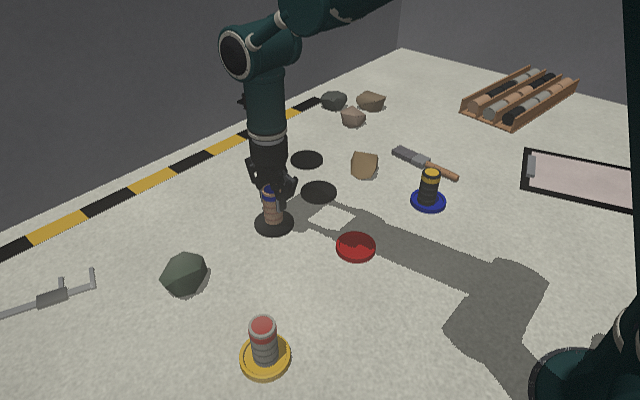

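The blue core is centred over the leftmost pad, with its dot at (311,305) in the wrist view, and is about 7 mm up. I'll lower it slowly.

arm_command --pt "0 0.003 0 0" --pt "0 0.002 0 0" --pt "0 0.0015 0 0" --pt "0 0.001 0 0" --pt "0 0 0 0" --pt "0 0 0 0"

```text
time: 8.2
tool_pos: [0.6786, 0.029, 0.0421]
tcp_rot: [-1.571, 0.0, 0.0]
wrist_force: [-4.3, -0.1, 5.9]
width: 0.481
```

Contact. Release and rise, then travel above the red core.

arm_command --pt "0 0 0 0" --pt "0 0 0 0" --pt "0 0 0 0" --pt "0 0 0 0" --pt "0 0 0 0" --pt "0 0 0 0" --pt "0 -0.02 0 0" --pt "0 -0.04 0 0" --pt "0 -0.05 0 0" --pt "0 -0.045 0 0" --pt "-0.0275 0 0.03 0" --pt "-0.0333 0 0.0353 0" --pt "-0.0333 0 0.0353 0" --pt "-0.0333 0 0.0353 0" --pt "-0.0333 0 0.0353 0" --pt "-0.0333 0 0.0353 0" --pt "-0.0333 0 0.0353 0" --pt "0 0 0 0" --pt "0 0 0 0" --fingers 0.0854

```text
time: 10.58
tool_pos: [0.452, 0.2709, 0.1971]
tcp_rot: [-1.57, -0.002, -0.001]
wrist_force: [-0.8, -0.1, 0.1]
width: 1.001
```

```bash
python3 -c "
from st import *
wrist('pics/w3.png',[(.4515,.271,.092),(.4535,.2695,.008),(.68,.03,.092)])"
```

```text
t 10.57 p [0.452  0.2709 0.1971] R [[1.0, 0.002, -0.001], [0.001, 0.001, 1.0], [0.002, -1.0, 0.001]] w 1.001 F [-0.8 -0.1  0.1] q [ 0.49  0.01  1.96 -0.    1.17  0.49]
(0.4515, 0.271, 0.092) [311. 196.]
(0.4535, 0.2695, 0.008) [313. 175.]
(0.68, 0.03, 0.092) [482. 369.]
```

View pics/w3.png

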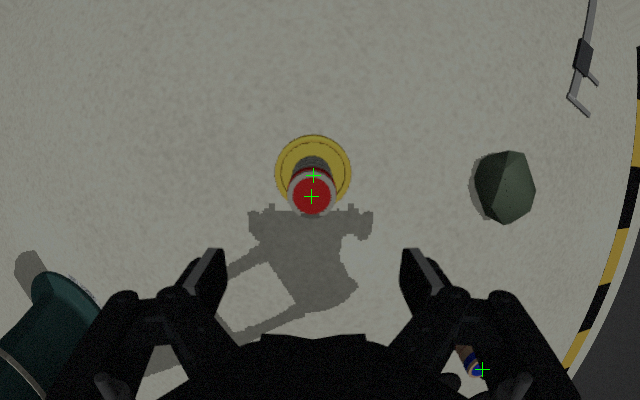

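The red core (311,196) is in line, and the blue core stands on the pad at (480,368). Descend and grip.

arm_command --pt "0 0.04 0 0" --pt "0 0.04 0 0" --pt "0 0.035 0 0" --pt "0 0.025 0 0" --pt "0 0.015 0 0" --pt "0 0 0 0" --pt "0 0 0 0"

```text
time: 11.5
tool_pos: [0.4526, 0.271, 0.0419]
tcp_rot: [-1.57, -0.001, -0.002]
wrist_force: [-0.5, 0.8, 0.0]
width: 1.005
```

arm_command --pt "0 0 0 0" --pt "0 0 0 0" --pt "0 0 0 0" --pt "0 0 0 0" --pt "0 0 0 0" --pt "0 0 0 0" --pt "0 0 0 0" --pt "0 0 0 0" --fingers 0.02

```text
time: 12.5
tool_pos: [0.4517, 0.2711, 0.0416]
tcp_rot: [-1.57, -0.001, -0.0]
wrist_force: [-1.5, 0.4, 6.3]
width: 0.48
```

arm_command --pt "0 -0.01 0 0" --pt "0 -0.03 0 0" --pt "0 -0.035 0 0" --pt "0 -0.025 0 0" --pt "0.002 0 -0.01 0" --pt "0.004 0 -0.025 0" --pt "0.005 0 -0.04 0" --pt "0.007 0 -0.05 0" --pt "0.007 0 -0.05 0" --pt "0.007 0 -0.05 0" --pt "0.005 0 -0.04 0" --pt "0.004 0 -0.025 0" --pt "0.002 0 -0.01 0" --pt "0 0.01 0 0" --pt "0 0.03 0 0" --pt "0 0.03 0 0" --pt "0 0.015 0 0" --pt "0 0.007 0 0" --pt "0 0 0 0" --pt "0 0 0 0"

```text
time: 15.0
tool_pos: [0.4955, -0.0292, 0.0499]
tcp_rot: [-1.571, -0.002, -0.002]
wrist_force: [-0.4, 0.1, -2.2]
width: 0.482
```

```bash
python3 -c "
from st import *
wrist('pics/w4.png',[(.495,-.029,.098),(.495,-.029,.008)])"
```

```text
t 15.0 p [ 0.4955 -0.0292  0.0499] R [[1.0, 0.002, -0.0], [0.0, -0.0, 1.0], [0.002, -1.0, -0.0]] w 0.482 F [-0.4  0.1 -2.2] q [-0.11  0.12  2.15  0.    0.88 -0.11]
(0.495, -0.029, 0.098) [309. 313.]
(0.495, -0.029, 0.008) [310. 224.]
```

View pics/w4.png

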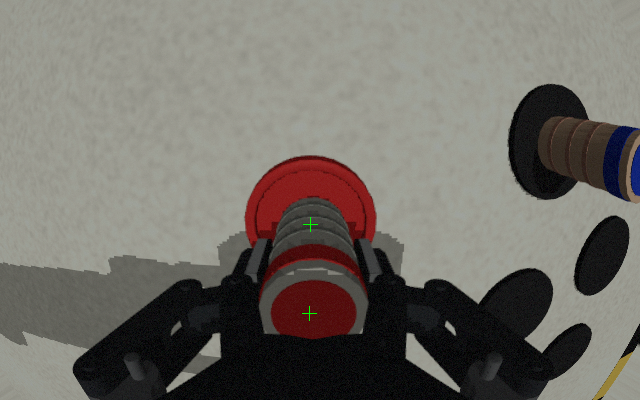

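The red core is centred over the red dish and the blue core stands upright on the pad. Lower.

arm_command --pt "0 0.003 0 0" --pt "0 0.002 0 0" --pt "0 0.002 0 0" --pt "0 0.001 0 0" --pt "0 0 0 0" --pt "0 0 0 0"

```text
time: 15.8
tool_pos: [0.4944, -0.0293, 0.0417]
tcp_rot: [-1.571, 0.0, 0.0]
wrist_force: [-2.8, -0.6, 6.8]
width: 0.484
```

arm_command --pt "0 0 0 0" --pt "0 0 0 0" --pt "0 0 0 0" --pt "0 0 0 0" --pt "0 0 0 0" --pt "0 0 0 0" --pt "0 -0.02 0 0" --pt "0 -0.04 0 0" --pt "0 -0.05 0 0" --pt "0 -0.045 0 0" --pt "-0.005 0 -0.0343 0" --pt "-0.005 0 -0.04 0" --pt "-0.006 0 -0.04 0" --pt "-0.006 0 -0.04 0" --pt "-0.006 0 -0.04 0" --pt "-0.006 0 -0.04 0" --pt "0 0 0 0" --pt "0 0 0 0" --fingers 0.0854

```text
time: 18.05
tool_pos: [0.4602, -0.2631, 0.1955]
tcp_rot: [-1.57, 0.001, -0.0]
wrist_force: [-0.9, 0.2, -0.5]
width: 1.0
```

```bash
python3 -c "
from st import *
wrist('pics/w5.png',[(.461,-.2633,.092),(.4587,-.2685,.008),(.495,-.029,.092)])"
```

```text
t 18.05 p [ 0.4602 -0.2631  0.1955] R [[1.0, -0.0, 0.001], [-0.001, 0.001, 1.0], [-0.0, -1.0, 0.001]] w 1.0 F [-0.9  0.2 -0.5] q [-0.57  0.02  1.95  0.    1.17 -0.57]
(0.461, -0.2633, 0.092) [313. 197.]
(0.4587, -0.2685, 0.008) [311. 179.]
(0.495, -0.029, 0.092) [353. -72.]
```

View pics/w5.png

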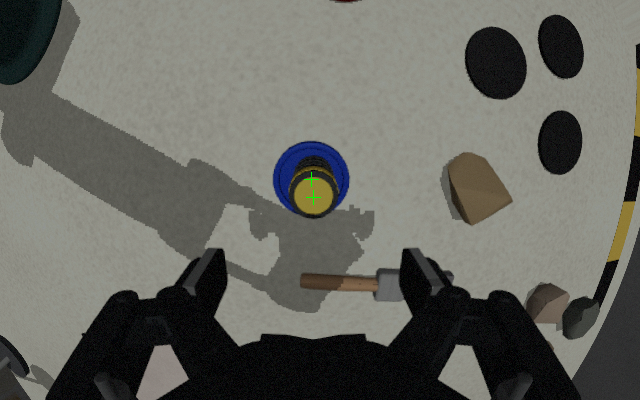

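The yellow core (313,197) is in line, and the brush at (350,283) is clear. Descend and grip.

arm_command --pt "0.0005 0.04 0 0" --pt "0 0.04 0 0" --pt "0 0.035 0 0" --pt "0 0.025 0 0" --pt "0 0.0135 0 0" --pt "0 0 0 0" --pt "0 0 0 0"

```text
time: 18.98
tool_pos: [0.462, -0.2638, 0.0435]
tcp_rot: [-1.572, -0.002, -0.001]
wrist_force: [0.1, 0.2, 0.1]
width: 0.996
```

arm_command --pt "0 0 0 0" --pt "0 0 0 0" --pt "0 0 0 0" --pt "0 0 0 0" --pt "0 0 0 0" --pt "0 0 0 0" --pt "0 0 0 0" --pt "0 0 0 0" --fingers 0.02

```text
time: 19.98
tool_pos: [0.4612, -0.2639, 0.0431]
tcp_rot: [-1.571, -0.0, -0.001]
wrist_force: [-1.6, 1.1, 5.7]
width: 0.486
```

arm_command --pt "0 -0.01 0 0" --pt "0 -0.03 0 0" --pt "0 -0.045 0 0" --pt "0 -0.045 0 0" --pt "0 -0.03 0 0" --pt "0 -0.01 0 0" --pt "0 0 0.015 0" --pt "0 0 0.035 0" --pt "-0.002 0 0.05 0" --pt "-0.002 0 0.05 0" --pt "-0.002 0 0.05 0" --pt "-0.0018 0 0.05 0" --pt "0 0 0.05 0" --pt "0 0 0.05 0" --pt "0 0 0.05 0" --pt "0 0 0.05 0" --pt "0 0 0.045 0" --pt "0 0 0.025 0" --pt "0 0 0.0134 0" --pt "0 0 0 0"

```text
time: 22.48
tool_pos: [0.4518, 0.27, 0.2107]
tcp_rot: [-1.572, 0.001, 0.003]
wrist_force: [-0.4, -0.7, -2.6]
width: 0.483
```

arm_command --pt "0 0.01 0 0" --pt "0 0.03 0 0" --pt "0 0.045 0 0" --pt "0 0.04 0 0" --pt "0 0.025 0 0" --pt "0 0.012 0 0" --pt "0 0 0 0" --pt "0 0 0 0"

```text
time: 23.48
tool_pos: [0.4543, 0.2702, 0.0516]
tcp_rot: [-1.57, -0.001, -0.002]
wrist_force: [0.3, 0.8, -2.4]
width: 0.481
```

```bash
python3 -c "
from st import *
wrist('pics/w6.png',[(.4535,.2695,.098),(.4535,.2695,.008)])"
```

```text
t 23.48 p [0.4543 0.2702 0.0516] R [[1.0, 0.002, 0.0], [-0.0, 0.001, 1.0], [0.002, -1.0, 0.001]] w 0.481 F [ 0.3  0.8 -2.4] q [ 0.49  0.17  2.08 -0.    0.89  0.49]
(0.4535, 0.2695, 0.098) [309. 311.]
(0.4535, 0.2695, 0.008) [310. 224.]
```

View pics/w6.png

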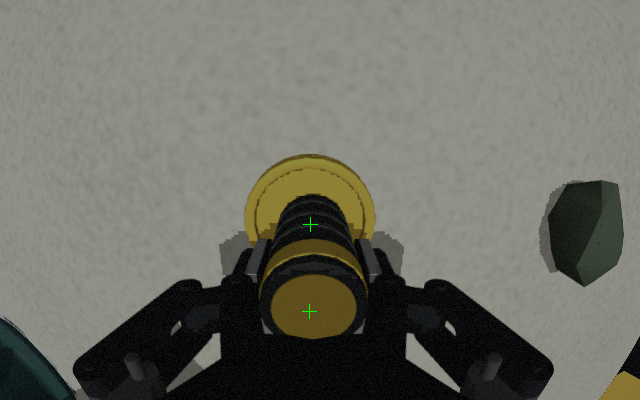

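Centred over the yellow dish. Lower, release, go back over the blue core on the pad.

arm_command --pt "0 0.003 0 0" --pt "0 0.002 0 0" --pt "0 0.002 0 0" --pt "0 0.0015 0 0" --pt "0 0 0 0" --pt "0 0 0 0"

```text
time: 24.28
tool_pos: [0.4532, 0.2701, 0.0431]
tcp_rot: [-1.571, 0.0, 0.0]
wrist_force: [-3.9, -2.0, 7.9]
width: 0.481
```

arm_command --pt "0 0 0 0" --pt "0 0 0 0" --pt "0 0 0 0" --pt "0 0 0 0" --pt "0 0 0 0" --pt "0 0 0 0" --pt "0 -0.02 0 0" --pt "0 -0.04 0 0" --pt "0 -0.05 0 0" --pt "0 -0.045 0 0" --pt "0.0275 0 -0.03 0" --pt "0.033 0 -0.035 0" --pt "0.033 0 -0.035 0" --pt "0.033 0 -0.035 0" --pt "0.033 0 -0.035 0" --pt "0.033 0 -0.035 0" --pt "0.033 0 -0.035 0" --pt "0 0 0 0" --pt "0 0 0 0" --fingers 0.0854

```text
time: 26.65
tool_pos: [0.678, 0.03, 0.1962]
tcp_rot: [-1.57, 0.002, 0.001]
wrist_force: [-0.1, 0.3, 0.4]
width: 1.002
```

```bash
python3 -c "
from st import *
wrist('pics/w7.png',[(.679,.03,.092),(.68,.03,.008),(.495,-.029,.092)])"
```

```text
t 26.65 p [0.678  0.03   0.1962] R [[1.0, -0.002, 0.001], [-0.001, 0.001, 1.0], [-0.002, -1.0, 0.001]] w 1.002 F [-0.1  0.3  0.4] q [0.01 0.29 1.63 0.   1.22 0.01]
(0.679, 0.03, 0.092) [313. 196.]
(0.68, 0.03, 0.008) [314. 174.]
(0.495, -0.029, 0.092) [131. 252.]
```

View pics/w7.png

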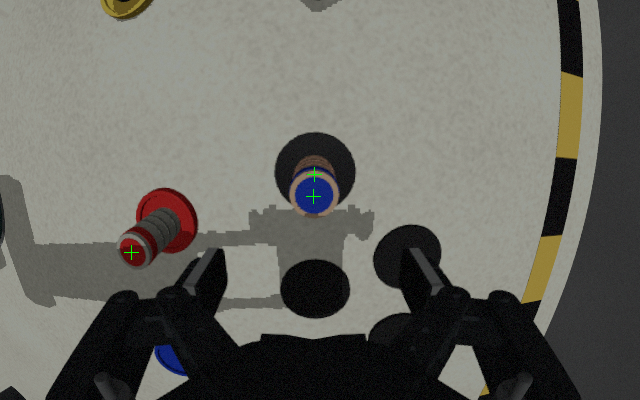

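Blue (313,196) is in line, and the red core stands in the red dish. Descend and grip.

arm_command --pt "0.0005 0.04 0 0" --pt "0 0.04 0 0" --pt "0 0.035 0 0" --pt "0 0.025 0 0" --pt "0 0.0135 0 0" --pt "0 0 0 0" --pt "0 0 0 0"

```text
time: 27.58
tool_pos: [0.6801, 0.0302, 0.0449]
tcp_rot: [-1.571, -0.002, -0.001]
wrist_force: [-0.6, 0.6, 0.7]
width: 1.003
```

arm_command --pt "0 0 0 0" --pt "0 0 0 0" --pt "0 0 0 0" --pt "0 0 0 0" --pt "0 0 0 0" --pt "0 0 0 0" --pt "0 0 0 0" --pt "0 0 0 0" --fingers 0.02

```text
time: 28.58
tool_pos: [0.6795, 0.0298, 0.0442]
tcp_rot: [-1.571, -0.0, -0.001]
wrist_force: [-2.4, 0.2, 5.5]
width: 0.483
```

arm_command --pt "0 -0.01 0 0" --pt "0 -0.03 0 0" --pt "0 -0.045 0 0" --pt "0 -0.04 0 0" --pt "0 -0.015 0 0" --pt "-0.011 0 -0.0149 0" --pt "-0.0221 0 -0.0298 0" --pt "-0.0331 0 -0.0447 0" --pt "-0.0331 0 -0.0447 0" --pt "-0.0331 0 -0.0447 0" --pt "-0.0331 0 -0.0447 0" --pt "-0.0276 0 -0.0373 0" --pt "-0.0193 0 -0.0261 0" --pt "-0.0084 0 -0.0114 0" --pt "0 0 0 0" --pt "0 0.01 0 0" --pt "0 0.03 0 0" --pt "0 0.045 0 0" --pt "0 0.035 0 0" --pt "0 0.012 0 0"

```text
time: 31.08
tool_pos: [0.4566, -0.2659, 0.0479]
tcp_rot: [-1.567, 0.003, 0.005]
wrist_force: [-0.8, -0.3, -3.2]
width: 0.484
```

arm_command --pt "0 0 0 0" --pt "0 0 0 0"

```text
time: 31.32
tool_pos: [0.4599, -0.269, 0.0529]
tcp_rot: [-1.572, -0.003, -0.002]
wrist_force: [0.3, -0.5, -3.0]
width: 0.48
```

```bash
python3 -c "
from st import *
wrist('pics/w8.png',[(.4587,-.2685,.1),(.4587,-.2685,.008)])"
```

```text
t 31.32 p [ 0.4599 -0.269   0.0529] R [[1.0, 0.003, -0.001], [0.001, -0.002, 1.0], [0.003, -1.0, -0.002]] w 0.48 F [ 0.3 -0.5 -3. ] q [-0.58  0.18  2.07  0.    0.89 -0.58]
(0.4587, -0.2685, 0.1) [308. 310.]
(0.4587, -0.2685, 0.008) [309. 222.]
```

View pics/w8.png

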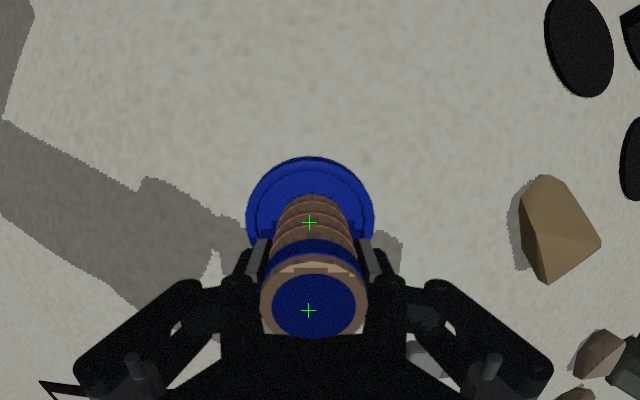

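Centred over the blue dish. Lower and release.

arm_command --pt "-0.001 0.003 0 0" --pt "0 0.002 0 0" --pt "0 0.002 0 0" --pt "0 0.0015 0 0" --pt "0 0.0005 0 0" --pt "0 0 0 0" --pt "0 0 0 0"

```text
time: 32.25
tool_pos: [0.4574, -0.2687, 0.0441]
tcp_rot: [-1.571, 0.0, 0.0]
wrist_force: [-6.1, 1.9, 9.3]
width: 0.484
```

arm_command --pt "0 0 0 0" --pt "0 0 0 0" --pt "0 0 0 0" --pt "0 0 0 0" --pt "0 0 0 0" --pt "0 0 0 0" --pt "0 -0.02 0 0" --pt "0 -0.04 0 0" --pt "0 -0.05 0 0" --pt "0 -0.04 0 0" --pt "0 -0.02 0 0" --pt "-0.02 0 -0.05 0" --pt "-0.02 0 -0.05 0" --pt "-0.02 0 -0.05 0" --pt "-0.02 0 -0.05 0" --pt "-0.02 0 -0.05 0" --pt "0 0 0 0" --pt "0 0 0 0" --pt "0 0 0 0" --fingers 0.0854

```text
time: 34.62
tool_pos: [0.3579, -0.5172, 0.2121]
tcp_rot: [-1.57, -0.001, 0.001]
wrist_force: [0.2, 0.7, 0.5]
width: 1.0
```

```bash
python3 - <<'E'
from st import *
st()
for n in("top","side"):
    c=read_camera(n); cv2.imwrite(f"pics/{n}9.png",c["color"][:,:,::-1])
    for k,m in masks(c["color"]).items():
        if k=="black": continue
        for i,s,ce,b in blobs(m,60):
            if s[2]>55 or s[1]<100: continue
            cn=max(cv2.findContours(b.astype(np.uint8),0,2)[0],key=cv2.contourArea); hull=cv2.convexHull(cn)[:,0]
            print(n,k,ce.round(1),[np.round(circ(ray2z(c,hull,z))*1000,1).tolist() for z in(.014,.092)])
E
```

```text
t 34.62 p [ 0.3579 -0.5172  0.2121] R [[1.0, -0.0, -0.001], [0.001, 0.001, 1.0], [-0.0, -1.0, 0.001]] w 1.0 F [0.2 0.7 0.5] q [-1.01  0.19  1.73  0.    1.22 -1.01]
top red [308.3 247.4] [[494.8, -28.9, 39.9], [492.7, -30.8, 37.0]]
top red [307.8 245.6] [[497.6, -27.6, 15.2], [495.2, -29.6, 14.1]]
top yellow [185.7 262.2] [[453.6, 269.4, 40.3], [454.4, 245.5, 37.3]]
top yellow [170.2 261.9] [[453.2, 297.3, 17.3], [454.1, 271.4, 16.1]]
top blue [405.3 263.6] [[458.6, -268.6, 39.5], [459.1, -252.8, 36.6]]
top blue [416.7 264.8] [[457.2, -285.5, 14.3], [457.8, -268.5, 13.2]]
side red [358.2 215.2] [[545.3, -106.6, 17.5], [494.3, -29.8, 15.3]]
side red [356.8 225.7] [[530.8, -83.6, 20.1], [481.6, -9.7, 17.5]]
side red [354.4 250. ] [[490.1, -21.2, 43.7], [446.1, 44.7, 38.2]]
side yellow [282.8 115.9] [[1017.0, -342.2, 60.1], [906.1, -235.4, 52.4]]
side yellow [224.7 144.3] [[1017.3, -106.9, 60.5], [906.2, -30.0, 52.7]]
side yellow [151.5 180.1] [[1021.2, 128.1, 60.5], [909.7, 175.1, 52.8]]
side yellow [260.8 326.1] [[497.6, 239.6, 17.3], [452.7, 272.4, 15.1]]
side yellow [265.1 361. ] [[449.9, 274.2, 42.0], [411.0, 302.6, 36.7]]
side yellow [260.5 340.5] [[481.7, 252.6, 17.0], [438.7, 283.9, 14.8]]
side blue [434.2 171.2] [[501.8, -380.0, 16.1], [456.3, -268.5, 14.1]]
side blue [426.9 203. ] [[454.2, -259.2, 44.1], [414.8, -163.0, 38.5]]
```

View pics/top9.png

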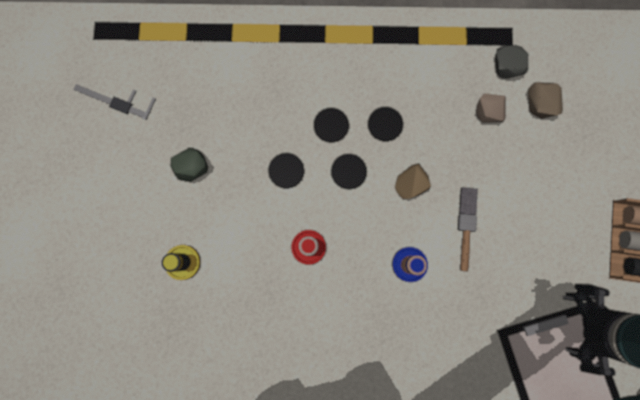

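View pics/side9.png

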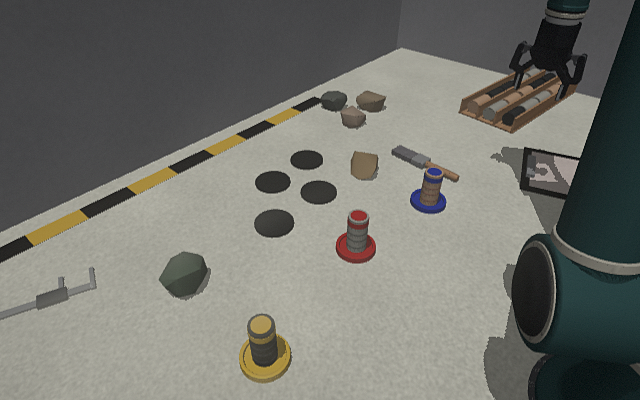

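All three cores stand in their own colour's dish, within about 3 mm of centre. The stones and brush have not moved, and the arm is clear.

```bash
python3 -c "
from workcell import job
print(job.finish_job())"
```

```text
the job is handed in; nothing more can be done
None
```

All three cores now stand upright and released in the dishes of their own colours, and the job is handed in at about 35 s of the 106 s allowed. No verdict was reported.

I parked the blue core on the leftmost black pad, moved red to the red dish, yellow to the yellow dish, then blue from the pad to the blue dish. Each core was lowered the last few millimetres slowly until it touched, then let go.

- **Placement:** in the last top and side pictures each core's top dot lies within about 3 mm of its dish centre, against the 16 mm allowed.
- **Surroundings:** the stones and the brush appear where they were at the start, by eye in the pictures.
- **Robot:** the arm is clear of everything, with the gripper open and almost no wrist force.

No check failed. The side camera's rim fits for the dishes sit up to 10 mm off the top camera's. I put that down to the core hiding part of the rim and the outer wall showing, so I took the dish centres from the top camera. The wrist pictures before each lowering agreed with them.

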